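# Hang and lock a tool-rest bracket on a slotted upright

## Robot

A 6-joint arm with a two-finger parallel gripper is mounted at the origin on a cart in front of the work surface, level with it; the furniture and walls round the work are solid. World frame = base frame: x ahead of the robot, y to its left, z up, the work surface at z = 0. Lengths are in m, angles in rad, forces in N, time in s.
With the tool pointing down it reaches from about 0.3 to 0.775 m from the base axis. Payload 14.6 kg.
Tool frame: the origin (TCP) lies at the very end of the fingers, on their centre line; the grasp point (between the pads) lies 19 mm behind it; z points along the fingers, y is the line along which they close (so a half turn about z gives the same grasp; the last joint's range is limited). The gripper opens to 94 mm and grips with 3 to 60 N. Pads are 16 mm wide; open, the fingers measure 119 mm over their backs; the gripper's body (75 mm by 177 mm) begins 78 mm behind the grasp point.
Start: joints at [1.249, 0.3, 1.521, -0, 1.321, -0.067], TCP at [0.139, 0.532, 0.205] pointing down, gripper open.
Joint ranges: [-3.03, 3.03], [-0.79, 2.21], [0.23, 2.52], [-1.04, 4.18], [0, 3.07], [-2.55, 2.55]. Speed limits (rad/s): [2.22, 2.22, 2.57, 3.14, 3.14, 3.14].

## Interface

Orientations are given as [roll, pitch, yaw] about the fixed x, y, z axes, in that order (R = Rz(yaw) Ry(pitch) Rx(roll)).
In Python, from station import ctrl gives the robot as it stands.
- The arm moves only by the tool move_arm, never from a script. Its argument "increments" is a list of rows, each a list of 7 numbers: the opening, from 0 (shut) to 1 (fully open), then the shift along the tool's x, y, z in units of 50 mm (1.0 is 50 mm), then the turn, a rotation vector about the tool's x, y, z in rad. In form: [[claw, tx, ty, tz, rx, ry, rz], ...]. A call has 1 to 20 rows; each row shifts and turns the commanded pose from where the row before left it, along the tool's axes as they then stand; what a row does not reach is not made up. A row lasts 1/10 s, in which the tool goes at most 50 mm and 8.59 degrees, less where a joint would pass 70% of its speed; a pose out of reach is approached as far as the arm can. A call is refused whole if a number of a shift passes 1 or a number of a turn 0.15, either way. A call with a gripper value outside its range is refused whole. The fingers move at their own pace and stop on an object; "force" is the grip in N (left out, the last holds). Time passes only in rows, so rows that do not move let the fingers close. It gives the time, the measured TCP pose, the force, the opening and the grip force at its end, in the units of the state.
- ctrl.get_obs(): the state, without advancing time (a new reading comes with each control period).
- ctrl.camera(name): name is "side" or "top"; returns a dict with "color" (384x512x3 uint8, blue, green, red), "K" (3x3 intrinsics, pixels), "pose" (4x4, takes a point from camera to world coordinates). Camera axes: x right, y down, z forward; pixel columns grow to the right and rows downward; lengths in m; the calibration is good to about 2 mm. A picture is of the moment at which its call begins. There is no depth.
- ctrl.hand_in(): hands the job in; it is judged then, once.
Trained networks look in a picture, given as the dict that the camera call returned (one of the last four; its "shot" number tells which), for a name from the list of things; names that differ only in an ending like _2 or _b are one class to them, and where a whole thing is asked for, a point or a joint stands for the part that bears it (a point fixed in the world has none). Each returns a list of dicts, best first, with "conf" (0 to 1); they miss things now and then, are a little off and sometimes report something else, mostly with a low value. They report only what shows in the picture. A call takes as long as a camera call.
- ctrl.cut_out(name, picture): "mask" (384x512 bool, what is visible of it) and "centre" ([row, column] in pixels, amid what is visible of it).
The state is a dict: "time_s": time; "qpos": joint angles; "joint_vel": joint speeds; "tau": joint torques, N m; "ee_pos": TCP position; "eef_rot": TCP orientation; "force": force on the tool from outside, world axes, zero at the start; "moment": the same for the moment, N m; "grip_width": finger opening in m; "grip_force": force on a finger pad.
Only numpy, scipy, OpenCV 4.12 (cv2) and the standard library are available. Lean on these libraries where they do the work, as an engineer would, in place of code of your own. Each camera call takes 0.05 s, during which the arm holds its last target. There are 200 camera calls.

## Task

Hang the grey bracket on the slotted upright: put both its claws into the two slots, press it down until the spring button snaps into the hole in its back plate, then tug it gently upwards to prove that it is locked, and leave it hanging there. Feel your way with light hand pressure, never force it, and do not disturb the other things on the bench.

Things in the scene. Friction and masses are not known exactly. Their poses are not given: they have to be found in the camera images.
- bracket_grip (a point): Loose grey steel bracket, standing on its sole, 0.28 to 0.46 kg. Point: mid-thickness of its central web, 62 mm above its underside, 34 mm in front of the back plate's rear face. x towards back plate and claws, z up. Grip the web: 12 mm thick across y, from 26 mm in front of the point to the plate, top 26 mm above the point. Sole 30 mm wide, 8 thick, front end 76 mm ahead of the point.
- bracket_claws (a point): Point on the bracket: centre of the back plate's rear face, at its underside. Plate 36 wide, 92 high, 6 mm thick. Behind it on the centre line two claws, 6 mm thick: neck 12 mm high, underside 14 and 72 mm above the point, ending in a hook that reaches 10 mm below the neck (22 mm high together). Hooks end 10.5 mm behind the plate, gap 5.5 mm. Button hole in the plate 50 to 63 mm up, 14 wide.
- stand: Fixed dark steel foot, 95 x 110 x 12 mm, two cheeks clamping a bright steel slotted strip, 50 mm wide. Origin: bench level, front plane of the strip, its centre line. x points into the strip, away from the side where the bracket hangs (bracket x along stand x), z up. Front sheet 4 mm thick with two slots one above the other on the centre line, 10 wide, 28 mm high; hollow behind. Bends if forced with over 60 N.
- stand_slots (a point): On the stand: where the middle of the lower slot's lower edge is with the strip fully down (49 mm up; upper slot's 58 mm higher, strip top 144 mm up). But the strip is clamped by hand 0 to 12 mm higher, slots, button and top alike; this is not in the readings: see or feel it. Claws go straight in with the bracket's underside 10 to 16 mm above home.
- stand_home (a point): On the stand: where point bracket_claws comes when the bracket is home, if the strip is fully down (35 mm above the bench; add the strip's raise of 0 to 12 mm). Home: claw necks rest on the slots' lower edges, the plate 0 to 1.5 mm off the strip.
- snap_button (a joint): Spring button, 8 mm across, between the slots, 91 mm up plus the strip's raise, 6 mm out of the sheet. 0 = out, grows (m) to 0.0065 as pushed in; spring 5 N at 0, 14 N when in. The plate pushes it in as the claws enter, it drags with 5 to 15 N as the bracket is pressed down, snaps into the plate's hole in the last 2 mm and then bars the way up (2 mm play).
- wax_tin_mid (a point): Round blue tin, 69 mm across, 32 mm high, a bystander; the point is at its centre, 16 mm up.
- bench_brush_mid (a point): Bench brush, 46 x 113 x 59 mm, a bystander; the point is 16 mm up.
- gouge_0_mid (a point): Gouge with a wooden handle, 251 mm long along its y, 30 mm wide, a bystander; the point is 16 mm up.

How it is judged:
On the way, in this order (a step that is already met when the one before it is completed fails the run):
1. the bracket's claws are in the slots, its plate holding the spring button in (x of bracket_grip in the frame of stand between -0.0395 and -0.031 m and y of bracket_grip in the frame of stand between -0.005 and 0.005 m and value of joint snap_button above 0.003 m), for 0.1 s.
2. the bracket is pressed down and the button has snapped into the hole and stands free in it (x of bracket_grip in the frame of stand between -0.0395 and -0.031 m and y of bracket_grip in the frame of stand between -0.005 and 0.005 m and z of bracket_grip in the frame of stand between 0.091 and 0.117 m and angle between the x axis of bracket_grip and the x axis of stand, either way round below 0.08 rad and angle between bracket_grip's own z axis and vertical below 0.08 rad and value of joint snap_button below 0.0018 m and contact force between bracket and snap_button below 1 N), for 0.1 s.
3. the locked bracket is tugged upwards against the button with at least 2 N on it (x of bracket_grip in the frame of stand between -0.0395 and -0.031 m and y of bracket_grip in the frame of stand between -0.005 and 0.005 m and z of bracket_grip in the frame of stand between 0.091 and 0.117 m and angle between the x axis of bracket_grip and the x axis of stand, either way round below 0.08 rad and angle between bracket_grip's own z axis and vertical below 0.08 rad and value of joint snap_button below 0.0018 m and contact force between bracket and snap_button above 2 N), for 0.15 s.
At the end, for the whole second after the job is handed in: The bracket hangs on the upright by both claws, its plate within 5.5 mm of the strip, within 5 mm of the centre line, upright and square within 0.08 rad, with the spring button out (within 1.8 mm) in the plate's hole; it is at rest and released (x of bracket_grip in the frame of stand between -0.0395 and -0.031 m and y of bracket_grip in the frame of stand between -0.005 and 0.005 m and z of bracket_grip in the frame of stand between 0.091 and 0.117 m and angle between the x axis of bracket_grip and the x axis of stand, either way round below 0.08 rad and angle between bracket_grip's own z axis and vertical below 0.08 rad and value of joint snap_button below 0.0018 m and linear speed of bracket below 0.02 m/s and contact force between bracket and strip above 0.5 N); the robot touches nothing.
It fails at once if the bracket is forced against the upright with more than 60 N (contact force between bracket and stand above 60 N or contact force between bracket and strip above 60 N).
It fails at once if the robot strikes the upright with more than 40 N (contact force between any of the fingers, the arm and stand above 40 N or contact force between any of the fingers, the arm and strip above 40 N).
It fails at once if a bystander is moved by more than 20 mm (distance of any of wax_tin_mid, bench_brush_mid, gouge_0_mid from where it was at the start of the episode above 0.02 m).
It also fails if it takes over 51 s, if anything falls off the work surface, if the arm or the gripper's body presses on something with over 40 N, if the wrist force passes 120 N, or if a joint passes its speed limit or range.

## Working session

There is one attempt and no reset: what is moved stays moved. The work goes in short steps, Python scripts to look and compute and a tool call to move; the robot and the scene stay as the last step left them, time stands still between calls to the robot, and variables do not carry over. Pictures are saved under pics/ and viewed, at most 10 in all, crops included, and the job is handed in when it is done.

Besides the shell and the picture viewer there is one more tool, called after ">>>" as name([rows], argument=value, ...), one row to a line, values as JSON. move_arm: Moves the arm, as the interface text tells. Its arguments: {"type":"object","properties":{"increments":{"type":"array","items":{"type":"array","items":{"type":"number"}}},"force":{"type":"number"}},"required":["increments"]}

```bash
mkdir -p pics
cat > h.py <<'E'
import numpy as np, cv2
from station import ctrl
def proj(c,P):
    T=np.linalg.inv(c["pose"]); P=np.atleast_2d(P); q=(T[:3,:3]@P.T).T+T[:3,3]; u=(c["K"]@q.T).T; return u[:,:2]/u[:,2:]
def ray(c,uv,z):
    d=c["pose"][:3,:3]@np.linalg.inv(c["K"])@np.array([uv[0],uv[1],1.]); o=c["pose"][:3,3]; return o+d*(z-o[2])/d[2]
E
python3 - <<'E'
from h import *
o=ctrl.get_obs(); print({k:np.round(v,3) for k,v in o.items()})
ims=[]
for n in ["side","top"]:
    c=ctrl.camera(n); np.savez(f"{n}.npz",**{k:c[k] for k in["color","K","pose"]}); print(n,c["K"].round(1).tolist(),c["pose"].round(3).tolist())
    cv2.imwrite(f"pics/{n}0.png",cv2.resize(c["color"],(800,600),interpolation=cv2.INTER_CUBIC))
    for t in["bracket_grip","stand","wax_tin_mid","bench_brush_mid","gouge_0_mid","snap_button"]:
        for d in ctrl.cut_out(t,c)[:2]:
            m=d["mask"]; r,cc=np.where(m); print(n,t,round(d["conf"],2),np.round(d["centre"]),cc.min(),cc.max(),r.min(),r.max(),ray(c,d["centre"][::-1],0.016).round(3))
            np.save(f"{n}_{t}.npy",m) if not False and d["conf"]>.5 else 0
E
```

```text
{'time_s': np.float64(0.0), 'qpos': array([ 1.249,  0.3  ,  1.522, -0.   ,  1.321, -0.067]), 'joint_vel': array([ 0.001, -0.001,  0.001, -0.   ,  0.001,  0.001]), 'tau': array([-1.0000e-03, -5.3181e+01, -3.5273e+01,  7.1000e-02,  2.4000e-02,
       -0.0000e+00]), 'ee_pos': array([0.139, 0.532, 0.205]), 'eef_rot': array([-3.14 , -0.   ,  2.887]), 'force': array([ 0.518,  1.164, -0.496]), 'moment': array([ 0.009, -0.045, -0.01 ]), 'grip_force': np.float64(0.0), 'grip_width': np.float64(0.094)}
side [[392.7, 0.0, 259.9], [0.0, 392.7, 188.4], [0.0, 0.0, 1.0]] [[0.998, 0.047, -0.049, 0.606], [0.067, -0.542, 0.838, -1.086], [0.012, -0.839, -0.544, 0.796], [0.0, 0.0, 0.0, 1.0]]
side bracket_grip 0.9 [166. 251.] 235 262 154 177 [0.489 0.277 0.016]
side stand 0.76 [232. 271.] 253 291 220 249 [ 0.588 -0.134  0.016]
side wax_tin_mid 0.66 [196. 274.] 270 289 188 204 [0.591 0.068 0.016]
side bench_brush_mid 0.8 [154. 269.] 258 281 144 161 [0.558 0.388 0.016]
side gouge_0_mid 0.74 [304. 226.] 208 258 263 326 [ 0.486 -0.423  0.016]
top [[416.5, 0.0, 250.1], [0.0, 416.5, 191.0], [0.0, 0.0, 1.0]] [[0.018, -0.994, 0.108, 0.366], [-1.0, -0.019, -0.012, 0.026], [0.014, -0.107, -0.994, 1.577], [0.0, 0.0, 0.0, 1.0]]
top bracket_grip 0.84 [200. 185.] 177 195 188 217 [0.498 0.25  0.016]
top stand 0.81 [172. 286.] 271 302 161 192 [ 0.611 -0.129  0.016]
top wax_tin_mid 0.65 [171. 235.] 225 242 162 180 [0.609 0.065 0.016]
top wax_tin_mid 0.57 [175. 290.] 271 303 162 192 [ 0.6   -0.142  0.016]
top bench_brush_mid 0.64 [182. 151.] 141 160 172 196 [0.562 0.381 0.016]
top gouge_0_mid 0.64 [207. 364.] 322 382 188 214 [ 0.483 -0.423  0.016]
```

View pics/side0.png

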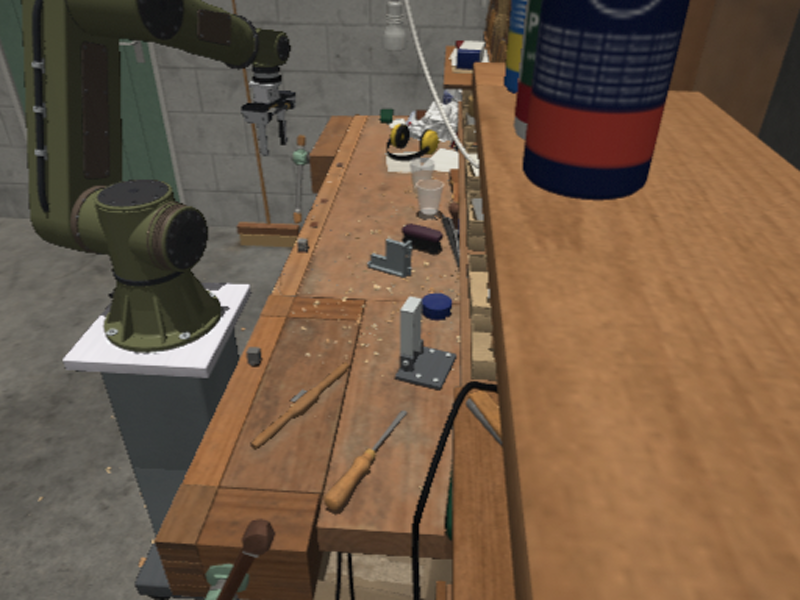

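View pics/top0.png

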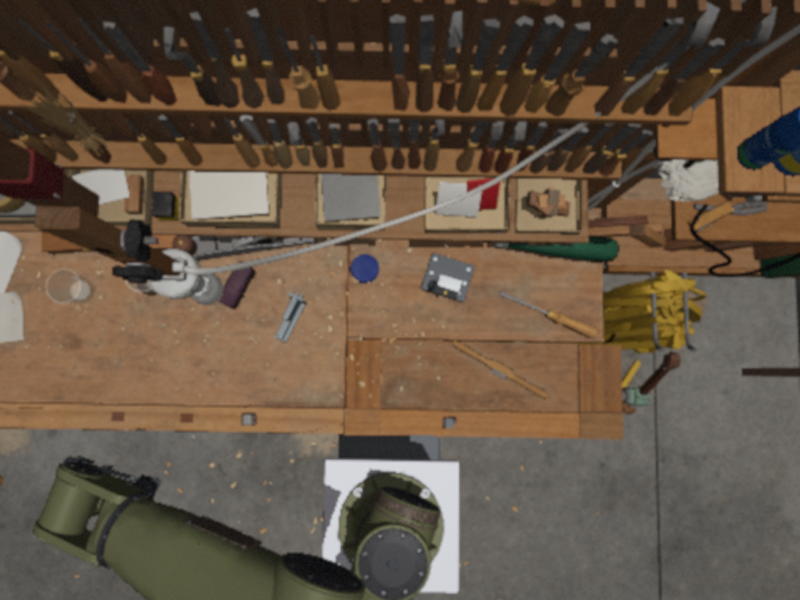

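The side view shows the bracket at about (390,257) of 800x600, the stand at (425,345) and the tin at (436,305). In the top view the bracket is at (291,317), the stand at (447,277), the tin at (364,268) and the brush at (238,287). I'll zoom in on the bracket and stand in both views.

Run:
```python
from h import *
def crop(n,x,y,w=50,h=38):
    c=np.load(n+".npz")["color"][y:y+h,x:x+w]; return cv2.resize(c,(400,300),interpolation=cv2.INTER_CUBIC)
a=np.vstack([np.hstack([crop("side",228,145),crop("top",160,183)]),np.hstack([crop("side",245,186,85,64),crop("top",262,156)])])
cv2.imwrite("pics/c.png",a)
```

```text
(no output)
```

View pics/c.png

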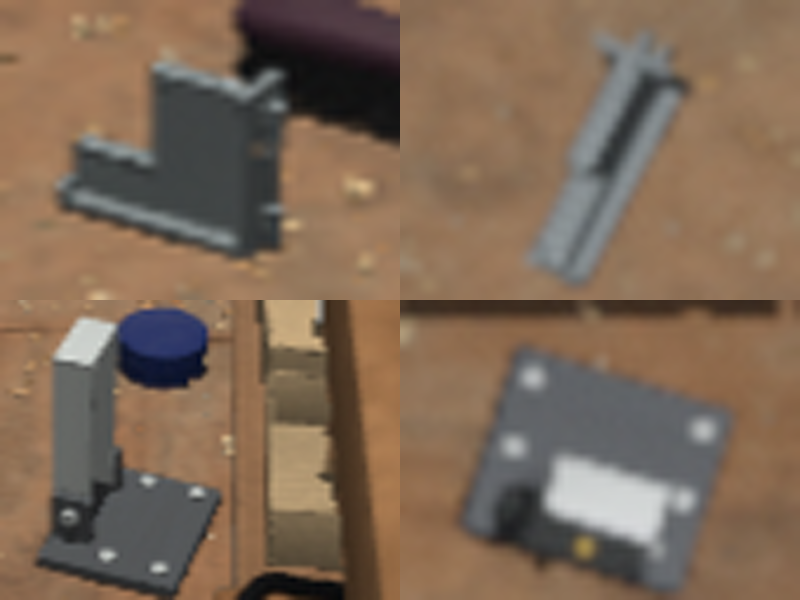

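The crops show that the stand's front, with the gold button, faces the robot. The claws point towards +x, with a yaw of about -0.36 for the bracket and -0.3 for the stand. I'll fit box models to the images.

```bash
cat >> h.py <<'E'
from scipy.spatial.transform import Rotation as Ro
from scipy.optimize import minimize
BR=[((-6,0),(-18,18),(0,92)),((-60,-6),(-6,6),(0,88)),((-110,-6),(-15,15),(0,8)),((-104,-60),(-6,6),(0,26)),
 ((0,5.5),(-3,3),(14,26)),((5.5,10.5),(-3,3),(4,26)),((0,5.5),(-3,3),(72,84)),((5.5,10.5),(-3,3),(62,84))]
def box(b): return np.array([[x,y,z] for x in b[0] for y in b[1] for z in b[2]])/1000.
def render(c,boxes,p,roi,S=8):
    x0,y0,w,h=roi; im=np.zeros((h*S,w*S),np.uint8); cy,sy=np.cos(p[3]),np.sin(p[3])
    for b in boxes:
        v=b@np.array([[cy,sy,0],[-sy,cy,0],[0,0,1]])+p[:3]
        u=(proj(c,v)+.5-[x0,y0])*S-.5
        cv2.fillConvexPoly(im,np.round(cv2.convexHull(u.astype(np.float32))*16).astype(np.int32),255,shift=4)
    return cv2.GaussianBlur(cv2.resize(im,(w,h),interpolation=cv2.INTER_AREA).astype(float),(0,0),.5)
def ncc(a,b):
    a=a-a.mean();b=b-b.mean(); return (a*b).sum()/np.sqrt((a*a).sum()*(b*b).sum()+1e-9)
def grey(c,roi):
    x,y,w,h=roi; s=cv2.cvtColor(c["color"][y:y+h,x:x+w],cv2.COLOR_BGR2HSV)[...,1]; return 255.-np.clip(s.astype(float),0,110)
def bright(c,roi):
    x,y,w,h=roi; return c["color"][y:y+h,x:x+w].max(2).astype(float)
def nm(f,p,d):
    s=np.vstack([p]+[np.array(p)+np.eye(len(p))[i]*d[i] for i in range(len(p))])
    return minimize(f,p,method="Nelder-Mead",options=dict(initial_simplex=s,maxiter=500,xatol=1e-5,fatol=1e-6))
E
cat > fit.py <<'E'
from h import *
s,t=[dict(np.load(n+".npz")) for n in("side","top")]
B=[box(b) for b in BR]; rs=(228,147,40,36); rt=(168,183,36,38)
gs,gt=grey(s,rs),grey(t,rt)
# blank brush from side roi
for name,f in dict(both=(1,1),side=(1,0),top=(0,1)).items():
    F=lambda p:-(f[0]*ncc(gs,render(s,B,[p[0],p[1],0,p[2]],rs))+f[1]*ncc(gt,render(t,B,[p[0],p[1],0,p[2]],rt)))
    r=min((nm(F,[0.53,0.25,a],[.01,.01,.1]) for a in(-.2,-.4)),key=lambda r:r.fun); print("bracket claws",name,r.x.round(4),r.fun)
    if name=="both": pb=r.x
rs=(247,183,28,28); rt=(272,165,30,22)
gs,gt=grey(s,rs),bright(t,rt)
def parts(D,H): return [box(((0,D),(-25,25),(60,H)))],[box(((0,D),(-25,25),(H-.5,H)))]
def G(p,f=(1,1)):
    a,b=parts(p[3],p[4]); q=[p[0],p[1],0,p[2]]
    # side roi only rows above z=70
    return -(f[0]*ncc(gs,render(s,a,q,rs))+f[1]*ncc(gt,render(t,b,q,rt)))
r=nm(G,[.58,-.12,-.3,27,150],[.01,.01,.1,5,6]); print("stand",r.x.round(4),r.fun,[G(r.x,f) for f in((1,0),(0,1))])
print("bracket in world grip pt",pb[0]-.034*np.cos(pb[2]),pb[1]-.034*np.sin(pb[2]))
vis=[]
q=[pb[0],pb[1],0,pb[2]]
for c,roi,bx,qq in((s,(228,147,40,36),B,q),(t,(168,183,40,36),B,q),(s,(247,183,40,36),parts(*r.x[3:])[0],[r.x[0],r.x[1],0,r.x[2]]),(t,(266,158,40,36),parts(*r.x[3:])[1],[r.x[0],r.x[1],0,r.x[2]])):
    x,y,w,h=roi; im=cv2.resize(c["color"][y:y+h,x:x+w],(400,300),interpolation=cv2.INTER_CUBIC)
    m=cv2.resize(render(c,bx,qq,roi),(400,300),interpolation=cv2.INTER_CUBIC)
    cs,_=cv2.findContours((m>127).astype(np.uint8),0,2); cv2.drawContours(im,cs,-1,(0,255,0),1); vis.append(im)
cv2.imwrite("pics/fit.png",np.vstack([np.hstack(vis[:2]),np.hstack(vis[2:])]))
E
python3 fit.py
```

```text
bracket claws both [ 0.5302  0.229  -0.4315] -1.8725536359255526
bracket claws side [ 0.5295  0.232  -0.4574] -0.9037603731689922
bracket claws top [ 0.5307  0.2286 -0.4254] -0.9817782064619012
stand [ 5.464000e-01 -1.163000e-01 -2.766000e-01  2.535630e+01  1.490352e+02] -1.8282112306143814 [np.float64(-0.9783896428201729), np.float64(-0.8498215877942085)]
bracket in world grip pt 0.4993571234090277 0.24319661843006846
```

View pics/fit.png

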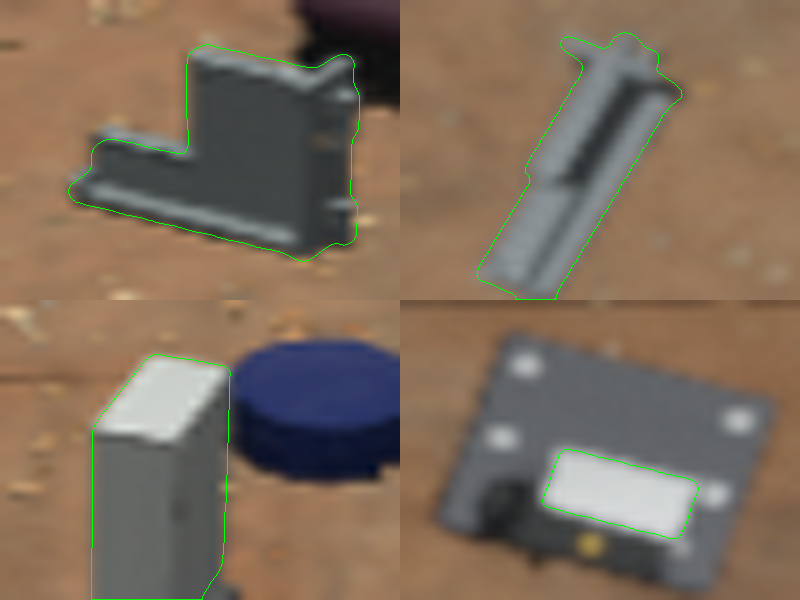

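```bash
cat > plan.py <<'E'
from h import *
def plan(target,yaw):
    o=ctrl.get_obs(); R=Ro.from_euler("xyz",o["eef_rot"]); T=Ro.from_euler("xyz",[np.pi,0,yaw])
    print("pos",np.round(o["ee_pos"],4),"rot",np.round(o["eef_rot"],4),"F",np.round(o["force"],2),"t",o["time_s"])
    print("turn",(R.inv()*T).as_rotvec().round(4),"shift after turn /50mm",(T.inv().apply(np.array(target)-o["ee_pos"])/.05).round(3))
if __name__=="__main__":
    import sys; a=list(map(float,sys.argv[1:])); plan(a[:3],a[3])
E
python3 plan.py .4994 .2432 .205 2.71
```

```text
pos [0.1386 0.5323 0.2054] rot [3.1415 0.     2.8868] F [-0.32  0.08  0.54] t 0.7
turn [1.000e-04 0.000e+00 1.768e-01] shift after turn /50mm [-8.972 -2.233  0.009]
```

>>> move_arm([
  [0.6, 0, 0, 0, 0, 0, 0.088],
  [0.6, -0.498, -0.124, 0, 0, 0, 0.089],
  [0.6, -0.498, -0.124, 0, 0, 0, 0],
  [0.6, -0.498, -0.124, 0, 0, 0, 0],
  [0.6, -0.498, -0.124, 0, 0, 0, 0],
  [0.6, -0.498, -0.124, 0, 0, 0, 0],
  [0.6, -0.498, -0.124, 0, 0, 0, 0],
  [0.6, -0.498, -0.124, 0, 0, 0, 0],
  [0.6, -0.498, -0.124, 0, 0, 0, 0],
  [0.6, -0.498, -0.124, 0, 0, 0, 0],
  [0.6, -0.498, -0.124, 0, 0, 0, 0],
  [0.6, -0.498, -0.124, 0, 0, 0, 0],
  [0.6, -0.498, -0.124, 0, 0, 0, 0],
  [0.6, -0.498, -0.124, 0, 0, 0, 0],
  [0.6, -0.498, -0.124, 0, 0, 0, 0],
  [0.6, -0.498, -0.124, 0, 0, 0, 0],
  [0.6, -0.498, -0.124, 0, 0, 0, 0],
  [0.6, -0.498, -0.124, 0, 0, 0, 0],
  [0.6, -0.498, -0.124, 0, 0, 0, 0],
  [0.6, 0, 0, 0, 0, 0, 0],
])

```text
time_s: 2.7
ee_pos: [0.5019, 0.2435, 0.2051]
eef_rot: [-3.141, 0.0, 2.707]
force: [-0.2, -0.6, -0.3]
grip_width: 0.0562
grip_force: 0.0
```

```bash
python3 plan.py .4994 .2432 .047 2.71
```

```text
pos [0.5019 0.2435 0.2051] rot [-3.1413e+00  1.0000e-04  2.7074e+00] F [-0.2  -0.62 -0.27] t 2.7
turn [-0.0003  0.0001 -0.0026] shift after turn /50mm [ 0.043 -0.026  3.163]
```

>>> move_arm([
  [0.6, 0.04, -0.02, 0.2, 0, 0, 0],
  [0.6, 0, 0, 0.4, 0, 0, 0],
  [0.6, 0, 0, 0.4, 0, 0, 0],
  [0.6, 0, 0, 0.4, 0, 0, 0],
  [0.6, 0, 0, 0.4, 0, 0, 0],
  [0.6, 0, 0, 0.4, 0, 0, 0],
  [0.6, 0, 0, 0.4, 0, 0, 0],
  [0.6, 0, 0, 0.3, 0, 0, 0],
  [0.6, 0, 0, 0.2, 0, 0, 0],
  [0.6, 0, 0, 0.06, 0, 0, 0],
  [0.6, 0, 0, 0, 0, 0, 0],
])

```text
time_s: 3.8
ee_pos: [0.4977, 0.2454, 0.0474]
eef_rot: [-3.141, -0.0, 2.71]
force: [0.2, -0.0, 0.4]
grip_width: 0.056
grip_force: 0.0
```

>>> move_arm([
  [0, 0, 0, 0, 0, 0, 0],
  [0, 0, 0, 0, 0, 0, 0],
  [0, 0, 0, 0, 0, 0, 0],
  [0, 0, 0, 0, 0, 0, 0],
  [0, 0, 0, 0, 0, 0, 0],
  [0, 0, 0, 0, 0, 0, 0],
], force=40)

```text
time_s: 4.4
ee_pos: [0.4981, 0.245, 0.0475]
eef_rot: [-3.141, -0.0, 2.71]
force: [-0.7, -0.7, -3.1]
grip_width: 0.0116
grip_force: 12.2
```

```bash
python3 - <<'E'
from h import *
for n in("side","top"):
    c=ctrl.camera(n); np.savez(n+"1.npz",**{k:c[k] for k in["color","K","pose"]})
a=[cv2.resize(np.load(n+"1.npz")["color"][y:y+60,x:x+80],(400,300),interpolation=cv2.INTER_CUBIC) for n,x,y in(("side",210,130),("top",145,170))]
cv2.imwrite("pics/grip.png",np.hstack(a))
E
python3 plan.py .4994 .2432 .047 2.71
```

```text
pos [0.498  0.245  0.0473] rot [-3.1414e+00 -2.0000e-04  2.7098e+00] F [-0.75 -1.24 -1.36] t 4.5
turn [-0.0002 -0.0002 -0.0002] shift after turn /50mm [-0.041 -0.021  0.007]
```

View pics/grip.png

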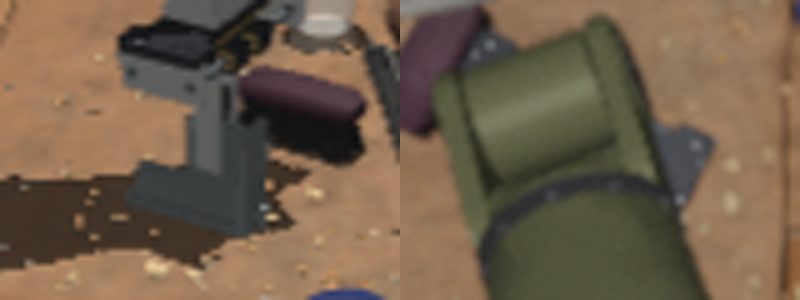

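>>> move_arm([
  [0, 0, 0, -0.1, 0, 0, 0],
  [0, 0, 0, -0.2, 0, 0, 0],
  [0, 0, 0, -0.3, 0, 0, 0],
  [0, 0, 0, -0.3, 0, 0, 0],
  [0, 0, 0, -0.16, 0, 0, -0.03],
  [0, 0, 0, 0, 0, 0, -0.05],
  [0, 0, 0, 0, 0, 0, -0.05],
  [0, 0, 0, 0, 0, 0, -0.025],
  [0, 0, 0, 0, 0, 0, 0],
  [0, 0, 0, 0, 0, 0, 0],
])

```text
time_s: 5.5
ee_pos: [0.4981, 0.2451, 0.1006]
eef_rot: [3.142, 0.0, 2.864]
force: [0.8, -0.4, -3.4]
grip_width: 0.0119
grip_force: 40.0
```

```bash
python3 plan.py .4877 -.0996 .1003 2.865
```

```text
pos [0.4981 0.2451 0.1006] rot [3.1415 0.     2.8637] F [ 0.77 -0.35 -3.44] t 5.5
turn [ 0.0001  0.     -0.0013] shift after turn /50mm [-1.683 -6.689  0.007]
```

>>> move_arm([
  [0, -0.05, -0.2, 0, 0, 0, 0],
  [0, -0.1, -0.39, 0, 0, 0, 0],
  [0, -0.1, -0.4, 0, 0, 0, 0],
  [0, -0.1, -0.4, 0, 0, 0, 0],
  [0, -0.1, -0.4, 0, 0, 0, 0],
  [0, -0.1, -0.4, 0, 0, 0, 0],
  [0, -0.1, -0.4, 0, 0, 0, 0],
  [0, -0.1, -0.4, 0, 0, 0, 0],
  [0, -0.1, -0.4, 0, 0, 0, 0],
  [0, -0.1, -0.4, 0, 0, 0, 0],
  [0, -0.1, -0.4, 0, 0, 0, 0],
  [0, -0.1, -0.4, 0, 0, 0, 0],
  [0, -0.1, -0.4, 0, 0, 0, 0],
  [0, -0.1, -0.4, 0, 0, 0, 0],
  [0, -0.1, -0.4, 0, 0, 0, 0],
  [0, -0.1, -0.4, 0, 0, 0, 0],
  [0, -0.1, -0.4, 0, 0, 0, 0],
  [0, -0.03, -0.1, 0, 0, 0, 0],
  [0, 0, 0, 0, 0, 0, 0],
  [0, 0, 0, 0, 0, 0, 0],
])

```text
time_s: 7.5
ee_pos: [0.4874, -0.0992, 0.1004]
eef_rot: [3.141, -0.0, 2.865]
force: [0.5, -0.5, -4.3]
grip_width: 0.012
grip_force: 40.0
```

```bash
python3 - <<'E'
from h import *
for n in("side","top"):
    c=ctrl.camera(n); np.savez(n+"2.npz",**{k:c[k] for k in["color","K","pose"]})
a=[cv2.resize(np.load(n+"2.npz")["color"][y:y+57,x:x+76],(400,300),interpolation=cv2.INTER_CUBIC) for n,x,y in(("side",215,180),("top",250,155))]
cv2.imwrite("pics/pre.png",np.hstack(a))
E
python3 plan.py .4877 -.0996 .1003 2.865
```

```text
pos [ 0.4875 -0.099   0.1004] rot [ 3.1415e+00 -1.0000e-04  2.8655e+00] F [ 0.24  0.03 -3.89] t 7.6
turn [ 0.     -0.0001  0.0005] shift after turn /50mm [-0.008 -0.01   0.003]
```

View pics/pre.png

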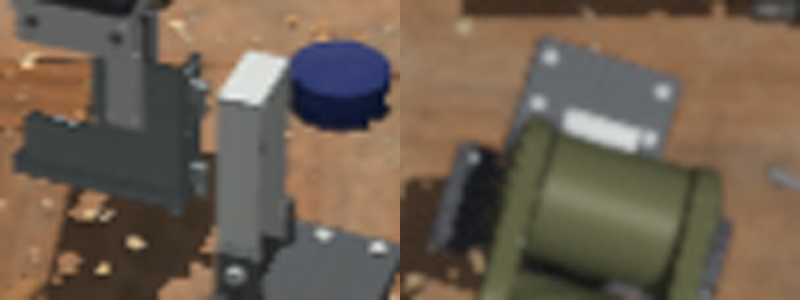

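The bracket is held upright just in front of the strip, with its claws at about x=200 and the strip at x=220–285 in the left half. I'll check its pose numerically from the side image.

Run:
```python
from h import *
s=dict(np.load("side2.npz")); B=[box(b) for b in BR]; o=ctrl.get_obs(); yaw=o["eef_rot"][2]-np.pi
xd=np.array([np.cos(yaw),np.sin(yaw),0]); yd=np.array([-xd[1],xd[0],0])
c0=o["ee_pos"]+.036*xd; c0[2]-=.0473
roi=(216,200,40,22); g=grey(s,roi); w=np.ones_like(g,bool); w[:,256-216:]=0
f=np.ones_like(g); 
# exclude strip: columns >= 255 ; finger region is grey too and overlaps web only
w[:, 38:]=False
for dy in(-.002,0,.002):
    F=lambda p:-ncc(g[w],render(s,B,list(c0+p[0]*xd+dy*yd+[0,0,p[1]])+[yaw],roi)[w])
    r=nm(F,[0,0],[.003,.003]); print(dy,r.x.round(4),r.fun)
print(c0, proj(s,c0))
# stand refit: foot + top, from start images
S=dict(np.load("side.npz"));T=dict(np.load("top.npz"))
```

```text
-0.002 [0.0006 0.0029] -0.9382128250221196
0 [-0.0002  0.0013] -0.9376640066617196
0.002 [-0.0009 -0.0005] -0.9379701179147396
[ 0.52209056 -0.10880139  0.05314609] [[250.85563236 217.02521415]]
```

>>> move_arm([
  [0, -0.08, 0, 0, 0, 0, 0],
  [0, -0.08, 0, 0, 0, 0, 0],
  [0, -0.08, 0, 0, 0, 0, 0],
  [0, -0.02, 0, 0, 0, 0, 0],
  [0, -0.02, 0, 0, 0, 0, 0],
  [0, -0.02, 0, 0, 0, 0, 0],
  [0, -0.02, 0, 0, 0, 0, 0],
  [0, -0.02, 0, 0, 0, 0, 0],
  [0, -0.02, 0, 0, 0, 0, 0],
  [0, 0, 0, 0, 0, 0, 0],
])

```text
time_s: 8.6
ee_pos: [0.5049, -0.1046, 0.1004]
eef_rot: [-3.142, 0.0, 2.865]
force: [-0.9, -0.0, -3.8]
grip_width: 0.0119
grip_force: 40.0
```

```bash
cat > st.py <<'E'
from h import *
o=ctrl.get_obs(); yw=-.2766; R=Ro.from_euler("z",yw).inv()
e=R.apply(o["ee_pos"]-[.5464,-.1163,0])*1000; print("t",o["time_s"],"claws xyz mm in stand",(e+[36,0,-47.3]).round(1),"yaw",round(o["eef_rot"][2]-np.pi-yw,4),"F stand",R.apply(o["force"]).round(1),"M",R.apply(o["moment"]).round(2),"w",o["grip_width"])
E
python3 st.py
```

```text
t 8.6 claws xyz mm in stand [-7.1 -0.1 53.1] yaw -0.0002 F stand [-0.9 -0.3 -3.8] M [ 0.01 -0.03  0.01] w 0.011879219364417621
```

>>> move_arm([
  [0, -0.02, 0, 0, 0, 0, 0],
  [0, -0.02, 0, 0, 0, 0, 0],
  [0, -0.02, 0, 0, 0, 0, 0],
  [0, 0, 0, 0, 0, 0, 0],
])

```text
time_s: 9.0
ee_pos: [0.507, -0.1052, 0.1003]
eef_rot: [-3.142, -0.002, 2.865]
force: [-7.4, 1.8, 1.1]
grip_width: 0.0118
grip_force: 40.0
```

```bash
python3 st.py
```

```text
t 9.0 claws xyz mm in stand [-4.9 -0.1 53. ] yaw -0.0001 F stand [-7.6 -0.3  1.1] M [-0.03  1.4  -0.03] w 0.011774887235684995
```

>>> move_arm([
  [0, 0, 0, -0.02, 0, 0, 0],
  [0, 0, 0, -0.02, 0, 0, 0],
  [0, 0, 0, 0, 0, 0, 0],
])

```text
time_s: 9.3
ee_pos: [0.5064, -0.105, 0.1016]
eef_rot: [-3.142, -0.004, 2.865]
force: [-5.8, 1.6, -4.6]
grip_width: 0.0117
grip_force: 40.0
```

```bash
python3 st.py
```

```text
t 9.3 claws xyz mm in stand [-5.6 -0.1 54.3] yaw -0.0001 F stand [-6.  -0.1 -4.6] M [-0.02  1.37  0.01] w 0.01172456027072616
```

>>> move_arm([
  [0, -0.02, 0, 0, 0, 0, 0],
  [0, -0.02, 0, 0, 0, 0, 0],
  [0, 0, 0, 0, 0, 0, 0],
])

```text
time_s: 9.6
ee_pos: [0.5081, -0.1055, 0.1016]
eef_rot: [-3.142, -0.005, 2.865]
force: [-9.4, 2.4, -4.0]
grip_width: 0.0115
grip_force: 40.0
```

```bash
python3 st.py
```

```text
t 9.6 claws xyz mm in stand [-3.8 -0.1 54.3] yaw -0.0001 F stand [-9.7 -0.3 -4. ] M [-0.07  1.89 -0.06] w 0.011483906194481646
```

>>> move_arm([
  [0, -0.02, 0, 0, 0, 0, 0],
  [0, -0.02, 0, 0, 0, 0, 0],
  [0, 0, 0, 0, 0, 0, 0],
])

```text
time_s: 9.9
ee_pos: [0.5098, -0.106, 0.1016]
eef_rot: [-3.141, -0.005, 2.865]
force: [-11.1, 3.0, -1.5]
grip_width: 0.0118
grip_force: 40.0
```

```bash
python3 st.py
python3 - <<'E'
from h import *
a=[]
for n,x,y in(("side",225,185),("top",250,155)):
    c=ctrl.camera(n); np.savez(n+"3.npz",**{k:c[k] for k in["color","K","pose"]})
    a.append(cv2.resize(c["color"][y:y+45,x:x+60],(400,300),interpolation=cv2.INTER_CUBIC))
cv2.imwrite("pics/in.png",np.hstack(a))
E
```

```text
t 9.9 claws xyz mm in stand [-2.  -0.1 54.3] yaw -0.0001 F stand [-11.5  -0.1  -1.5] M [-0.08  2.33  0.04] w 0.011825590521750954
```

View pics/in.png

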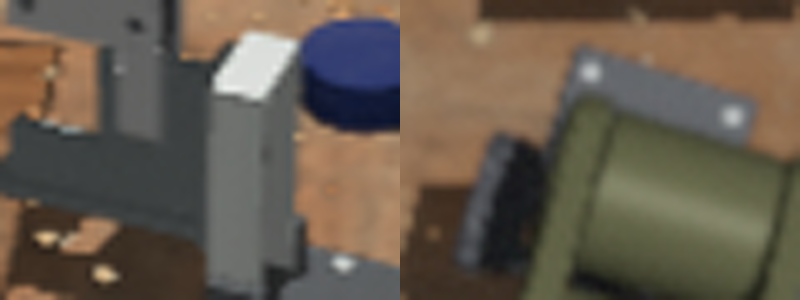

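The plate edge is hidden by the strip at about x=210, so the claws are in, and the force is rising at about 1 N/mm like the spring. I'll continue.

>>> move_arm([
  [0, -0.02, 0, 0, 0, 0, 0],
  [0, -0.02, 0, 0, 0, 0, 0],
  [0, 0, 0, 0, 0, 0, 0],
])

```text
time_s: 10.3
ee_pos: [0.5107, -0.1062, 0.1016]
eef_rot: [-3.142, -0.008, 2.865]
force: [-21.0, 5.5, 3.5]
grip_width: 0.012
grip_force: 40.0
```

```bash
python3 st.py
```

```text
t 10.3 claws xyz mm in stand [-1.1 -0.  54.3] yaw -0.0001 F stand [-21.7  -0.4   3.5] M [-0.09  3.72 -0.18] w 0.011954595689961293
```

>>> move_arm([
  [0, 0.02, 0, 0, 0, 0, 0],
  [0, 0, 0, 0.02, 0, 0, 0],
  [0, 0, 0, 0.02, 0, 0, 0],
  [0, 0, 0, 0.02, 0, 0, 0],
  [0, 0, 0, 0.02, 0, 0, 0],
  [0, 0, 0, 0, 0, 0, 0],
])

```text
time_s: 10.9
ee_pos: [0.5107, -0.1062, 0.098]
eef_rot: [-3.142, -0.005, 2.865]
force: [-14.9, 3.4, 2.9]
grip_width: 0.0118
grip_force: 40.0
```

```bash
python3 st.py
```

```text
t 10.9 claws xyz mm in stand [-1.1 -0.  50.7] yaw -0.0001 F stand [-15.2  -0.8   2.9] M [-0.03  2.62 -0.05] w 0.011814528461977279
```

Moving smoothly with light drag; continuing down.

>>> move_arm([
  [0, 0, 0, 0.02, 0, 0, 0],
  [0, 0, 0, 0.02, 0, 0, 0],
  [0, 0, 0, 0.02, 0, 0, 0],
  [0, 0, 0, 0.02, 0, 0, 0],
  [0, 0, 0, 0, 0, 0, 0],
])

```text
time_s: 11.4
ee_pos: [0.5107, -0.1062, 0.0939]
eef_rot: [-3.142, -0.005, 2.865]
force: [-13.2, 3.4, 1.4]
grip_width: 0.0117
grip_force: 40.0
```

```bash
python3 st.py
```

```text
t 11.4 claws xyz mm in stand [-1.1 -0.  46.6] yaw -0.0001 F stand [-13.7  -0.4   1.4] M [0.   2.51 0.04] w 0.011694396742122897
```

>>> move_arm([
  [0, 0, 0, 0.02, 0, 0, 0],
  [0, 0, 0, 0.02, 0, 0, 0],
  [0, 0, 0, 0, 0, 0, 0],
])

```text
time_s: 11.7
ee_pos: [0.5107, -0.1062, 0.0918]
eef_rot: [-3.142, -0.005, 2.865]
force: [-13.6, 2.1, 1.0]
grip_width: 0.0118
grip_force: 40.0
```

```bash
python3 st.py
```

```text
t 11.7 claws xyz mm in stand [-1.1 -0.  44.5] yaw -0.0001 F stand [-13.6  -1.7   1. ] M [0.02 2.45 0.03] w 0.011792523849083593
```

>>> move_arm([
  [0, 0, 0, 0.02, 0, 0, 0],
  [0, 0, 0, 0.02, 0, 0, 0],
  [0, 0, 0, 0, 0, 0, 0],
])

```text
time_s: 12.0
ee_pos: [0.5109, -0.1062, 0.0898]
eef_rot: [3.142, -0.004, 2.865]
force: [-12.9, 3.5, 0.8]
grip_width: 0.0119
grip_force: 40.0
```

```bash
python3 st.py
```

```text
t 12.0 claws xyz mm in stand [-0.9 -0.  42.5] yaw -0.0003 F stand [-13.3  -0.1   0.8] M [-0.06  1.94 -0.21] w 0.01185372523142822
```

>>> move_arm([
  [0, 0, 0, 0.02, 0, 0, 0],
  [0, 0, 0, 0, 0, 0, 0],
])

```text
time_s: 12.2
ee_pos: [0.5109, -0.1063, 0.089]
eef_rot: [-3.142, -0.004, 2.865]
force: [-13.5, 4.2, 2.2]
grip_width: 0.0115
grip_force: 40.0
```

```bash
python3 st.py
```

```text
t 12.2 claws xyz mm in stand [-0.9 -0.  41.7] yaw -0.0004 F stand [-14.1   0.3   2.2] M [-0.1   2.18 -0.16] w 0.011525033653274607
```

>>> move_arm([
  [0, 0, 0, 0.02, 0, 0, 0],
  [0, 0, 0, 0, 0, 0, 0],
])

```text
time_s: 12.4
ee_pos: [0.5109, -0.1063, 0.0881]
eef_rot: [-3.142, -0.004, 2.865]
force: [-14.4, 3.7, 1.9]
grip_width: 0.012
grip_force: 40.0
```

```bash
python3 st.py
```

```text
t 12.4 claws xyz mm in stand [-0.9 -0.1 40.8] yaw -0.0003 F stand [-14.8  -0.4   1.9] M [-0.16  2.09 -0.21] w 0.011962003656416968
```

>>> move_arm([
  [0, 0, 0, 0.02, 0, 0, 0],
  [0, 0, 0, 0, 0, 0, 0],
])

```text
time_s: 12.6
ee_pos: [0.511, -0.1063, 0.0874]
eef_rot: [-3.142, -0.004, 2.865]
force: [-14.7, 3.8, 6.3]
grip_width: 0.0117
grip_force: 40.0
```

```bash
python3 st.py
```

```text
t 12.6 claws xyz mm in stand [-0.8 -0.1 40.1] yaw -0.0004 F stand [-15.1  -0.3   6.3] M [-0.05  2.32 -0.19] w 0.011684269919956627
```

>>> move_arm([
  [0, 0, 0, 0.02, 0, 0, 0],
  [0, 0, 0, 0, 0, 0, 0],
])

```text
time_s: 12.8
ee_pos: [0.5111, -0.1063, 0.0872]
eef_rot: [3.142, -0.003, 2.865]
force: [-19.6, 5.9, 15.8]
grip_width: 0.0119
grip_force: 40.0
```

```bash
python3 st.py
```

```text
t 12.8 claws xyz mm in stand [-0.7 -0.  39.9] yaw -0.0004 F stand [-20.4   0.3  15.8] M [-0.07  3.19 -0.26] w 0.011860541327150325
```

>>> move_arm([
  [0, 0, 0, 0.02, 0, 0, 0],
  [0, 0, 0, 0, 0, 0, 0],
])

```text
time_s: 13.0
ee_pos: [0.5113, -0.1063, 0.087]
eef_rot: [3.142, -0.003, 2.865]
force: [-23.1, 7.3, 25.4]
grip_width: 0.0118
grip_force: 40.0
```

```bash
python3 st.py
```

```text
t 13.0 claws xyz mm in stand [-0.5  0.  39.7] yaw -0.0004 F stand [-24.3   0.7  25.4] M [-0.15  3.98 -0.32] w 0.011756864073879714
```

>>> move_arm([
  [0, 0, 0, -0.03, 0, 0, 0],
  [0, 0.02, 0, 0, 0, 0, 0],
  [0, 0.01, 0, 0, 0, 0, 0],
  [0, 0, 0, 0, 0, 0, 0],
])

```text
time_s: 13.4
ee_pos: [0.5111, -0.1064, 0.0872]
eef_rot: [-3.142, 0.0, 2.865]
force: [-5.2, 0.9, 3.3]
grip_width: 0.0116
grip_force: 40.0
```

```bash
python3 st.py
```

```text
t 13.4 claws xyz mm in stand [-0.7 -0.1 39.9] yaw -0.0003 F stand [-5.2 -0.6  3.3] M [-0.17  0.82 -0.11] w 0.011645009248317328
```

>>> move_arm([
  [0, 0.014, 0, 0, 0, 0, 0],
  [0, 0, 0, 0, 0, 0, 0],
  [0, 0, 0, 0, 0, 0, 0],
])

```text
time_s: 13.7
ee_pos: [0.5108, -0.1063, 0.0872]
eef_rot: [-3.142, 0.001, 2.865]
force: [1.4, -1.5, 1.0]
grip_width: 0.012
grip_force: 40.0
```

```bash
python3 st.py
```

```text
t 13.7 claws xyz mm in stand [-0.9 -0.1 39.9] yaw -0.0001 F stand [ 1.8 -1.   1. ] M [-0.21 -0.42 -0.03] w 0.012031629111463679
```

>>> move_arm([
  [0, 0, 0, -0.02, 0, 0, 0],
  [0, 0, 0, -0.02, 0, 0, 0],
  [0, 0, 0, 0, 0, 0, 0],
])

```text
time_s: 14.0
ee_pos: [0.5102, -0.106, 0.0888]
eef_rot: [3.142, -0.001, 2.865]
force: [-0.5, -0.4, -3.6]
grip_width: 0.012
grip_force: 40.0
```

```bash
python3 st.py
```

```text
t 14.0 claws xyz mm in stand [-1.6 -0.  41.5] yaw -0.0001 F stand [-0.4 -0.5 -3.6] M [-0.01 -0.05 -0.01] w 0.011976830491580267
```

>>> move_arm([
  [0, 0, 0, -0.02, 0, 0, 0],
  [0, 0, 0, -0.01, 0, 0, 0],
  [0, 0, 0, 0, 0, 0, 0],
])

```text
time_s: 14.3
ee_pos: [0.5101, -0.106, 0.0899]
eef_rot: [3.142, -0.001, 2.865]
force: [0.9, -0.5, -10.2]
grip_width: 0.0118
grip_force: 40.0
```

```bash
python3 st.py
```

```text
t 14.3 claws xyz mm in stand [-1.8 -0.  42.6] yaw -0.0001 F stand [  1.   -0.2 -10.2] M [ 0.03 -0.18 -0.03] w 0.011797953092122497
```

>>> move_arm([
  [0, 0, 0, -0.006, 0, 0, 0],
  [0, 0, 0, 0, 0, 0, 0],
  [0, 0, 0, 0, 0, 0, 0],
  [0, 0, 0, 0, 0, 0, 0],
  [0, 0, 0, 0, 0, 0, 0],
])

```text
time_s: 14.8
ee_pos: [0.51, -0.106, 0.0903]
eef_rot: [3.142, -0.001, 2.865]
force: [4.0, -0.6, -19.2]
grip_width: 0.0118
grip_force: 40.0
```

>>> move_arm([
  [0, 0, 0, 0.02, 0, 0, 0],
  [0, 0, 0, 0.02, 0, 0, 0],
  [0, 0, 0, 0.02, 0, 0, 0],
  [0, 0, 0, 0.01, 0, 0, 0],
  [0, 0, 0, 0, 0, 0, 0],
])

```text
time_s: 15.3
ee_pos: [0.5108, -0.1063, 0.0878]
eef_rot: [-3.142, 0.001, 2.865]
force: [-0.1, -0.1, -3.8]
grip_width: 0.0118
grip_force: 40.0
```

```bash
python3 st.py
```

```text
t 15.3 claws xyz mm in stand [-1.  -0.1 40.5] yaw -0.0002 F stand [-0.1 -0.2 -3.8] M [ 0.01  0.01 -0.01] w 0.011763969316434275
```

>>> move_arm([
  [0, 0, 0, 0.016, 0, 0, 0],
  [0, 0, 0, 0, 0, 0, 0],
])

```text
time_s: 15.5
ee_pos: [0.5108, -0.1063, 0.0871]
eef_rot: [-3.142, 0.001, 2.865]
force: [-1.5, 0.1, 3.6]
grip_width: 0.012
grip_force: 40.0
```

>>> move_arm([
  [0.1, 0, 0, 0, 0, 0, 0],
  [0.3, 0, 0, 0, 0, 0, 0],
  [0.5, 0, 0, 0, 0, 0, 0],
  [0.5, 0, 0, 0, 0, 0, 0],
  [0.5, 0, 0, 0, 0, 0, 0],
  [0.5, 0, 0, -0.1, 0, 0, 0],
  [0.5, 0, 0, -0.3, 0, 0, 0],
  [0.5, 0, 0, -0.5, 0, 0, 0],
  [0.5, 0, 0, -0.5, 0, 0, 0],
  [0.5, 0, 0, -0.5, 0, 0, 0],
  [0.5, 0, 0, -0.5, 0, 0, 0],
  [0.5, 0.3, 0, -0.4, 0, 0, 0],
  [0.5, 0.5, 0, 0, 0, 0, 0],
  [0.5, 0.5, 0, 0, 0, 0, 0],
  [0.5, 0.5, 0, 0, 0, 0, 0],
  [0.5, 0.5, 0, 0, 0, 0, 0],
  [0.5, 0, 0, 0, 0, 0, 0],
  [0.5, 0, 0, 0, 0, 0, 0],
])

```text
time_s: 17.3
ee_pos: [0.4, -0.0748, 0.2271]
eef_rot: [-3.142, 0.001, 2.865]
force: [-0.2, -0.9, 0.1]
grip_width: 0.0468
grip_force: 0.0
```

```bash
python3 st.py
python3 - <<'E'
from h import *
a=[]
for n,x,y in(("side",225,185),("top",262,160)):
    c=ctrl.camera(n); np.savez(n+"4.npz",**{k:c[k] for k in["color","K","pose"]})
    a.append(cv2.resize(c["color"][y:y+45,x:x+60],(400,300),interpolation=cv2.INTER_CUBIC))
cv2.imwrite("pics/end.png",np.hstack(a))
E
```

```text
t 17.3 claws xyz mm in stand [-1.162e+02 -1.000e-01  1.798e+02] yaw -0.0002 F stand [ 0.1 -1.   0.1] M [-0.01 -0.08 -0.  ] w 0.04675085662565132
```

View pics/end.png

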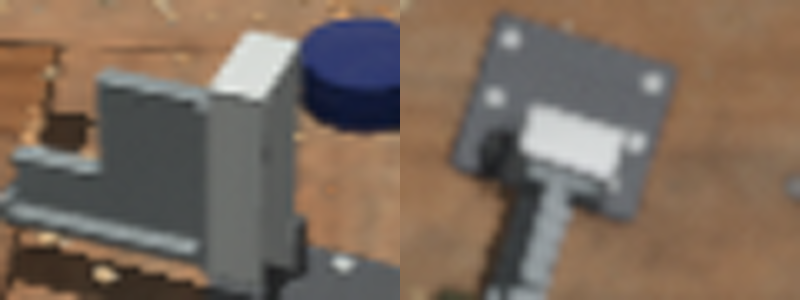

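The bracket hangs square and centred on the strip, at about (150,160) in the left half and (545,230) in the right half. The robot is clear of it, so I'm handing in.

```bash
python3 -c "
from station import ctrl; print(ctrl.hand_in())"
```

```text
the job is handed in; nothing more can be done
None
```

The bracket hangs on the upright by both claws, square and released. It held an upward tug of about 15 N against the button, and the job was handed in at about 17 s of the 51 s allowed; no verdict came back.

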